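Refit the lint filter and set the bench dust extractor's fan

ROBOT

A 6-joint arm with a two-finger parallel gripper is mounted at the origin on the work surface. World frame = base frame: x ahead of the robot, y to its left, z up, the work surface at z = 0. Lengths are in m, angles in rad, forces in N, time in s.
With the tool pointing down it reaches from about 0.25 to 0.775 m from the base axis. Payload 4 kg.
Tool frame: the origin (TCP) lies at the centre of the arm's flange, where the gripper is bolted on; the fingertips stand 199 mm ahead of it and the grasp point (between the pads) lies 180 mm ahead of it (robot.tcp_to_tips is the distance from the TCP to the fingertips, in m); z points along the fingers, y is the line along which they close (so a half turn about z gives the same grasp; the last joint's range is limited). The gripper opens to 94 mm and grips with 3 to 60 N. Pads are 16 mm wide; open, the fingers measure 119 mm over their backs; the gripper's body (75 mm by 177 mm) begins 78 mm behind the grasp point.
Start: joints at [1.211, 0.087, 1.371, -0, 1.684, -0.103], TCP at [0.14, 0.532, 0.405] pointing down, gripper open.
Joint ranges: [-3.1, 3.1], [-0.76, 2.03], [0.27, 2.55], [-1.08, 4.22], [0.17, 2.65], [-2.57, 2.57]. Speed limits (rad/s): [2.79, 2.79, 3.14, 3.14, 3.14, 3.14].

INTERFACE

Orientations are given as [roll, pitch, yaw] about the fixed x, y, z axes, in that order (R = Rz(yaw) Ry(pitch) Rx(roll)).
In Python, from bench import telemetry, snapshot, ticket, robot gives the robot as it stands.
- The arm moves only by the tool apply_moves, never from a script. Its argument "moves" is a list that holds one entry, the list of rows, each a list of 5 numbers: the shift along the tool's x, y, z in units of 50 mm (1.0 is 50 mm), then the turn about the tool's z in units of 10 degrees (1.0 is 10 degrees), then the closure, from 0 (fully open) to 1 (shut). A call has 1 to 10 rows; each row is the pose to reach, as a shift and turn from the pose commanded when the call began, along the tool's axes at that moment; what a row does not reach only later rows make up. A row lasts 1/8 s, in which the tool goes at most 62.5 mm and 10.7 degrees, less where a joint would pass 70% of its speed; a pose out of reach is approached as far as the arm can. A call with a gripper value outside its range is refused whole. The fingers move at their own pace and stop on an object; the grip force is fixed at half the most. Time passes only in rows, so rows that repeat a pose let the fingers close. It gives the time, the measured TCP pose, the force, the opening and the grip force at its end, in the units of the state.
- telemetry.get_obs(): the state, without advancing time (a new reading comes with each control period).
- snapshot(name): name is "side" or "top" or "wrist"; returns a dict with "image" (384x512x3 uint8, red, green, blue), "fovy" (degrees; the focal length in pixels is half the picture's height over the tangent of half this angle, whatever the lens; pixels are square), "cx", "cy" (the principal point, pixels), "R" (3x3) and "t" (3): a world point X has camera coordinates R X + t. Camera axes: x right, y down, z forward; pixel columns grow to the right and rows downward; lengths in m; the calibration is good to about 2 mm. The wrist camera is an equidistant fisheye: a pixel r from the principal point sees the ray r / f radians off the axis. A picture is of the moment at which its call begins. There is no depth.
- ticket.close_job(): hands the job in; it is judged then, once.
The state is a dict: "time": time; "joint_positions": joint angles; "qvel": joint speeds; "joint_torque": joint torques, N m; "tool_pos": TCP position; "ee_rot": TCP orientation; "wrist_force": force on the tool from outside, world axes, zero at the start; "wrist_torque": the same for the moment, N m; "width": finger opening in m; "finger_force": force on a finger pad.
Only numpy, scipy, OpenCV 4.12 (cv2) and the standard library are available. Lean on these libraries where they do the work, as an engineer would, in place of code of your own. Each camera call takes 0.05 s, during which the arm holds its last target. There are 200 camera calls.

TASK

Switch the bench dust extractor off by turning its fan selector back to the off stop, then refit the blue filter cassette in its bay: lip under the steel rail first, then rock it down until the sprung latch clicks over its foot. With the filter locked in, turn the selector up exactly four clicks from off and let go. Leave the other things on the table where they are.

Things in the scene. Friction and masses are not known exactly. Their poses are not given: they have to be found in the camera images.
- selector (a joint): Fan selector on the right of the sloping panel: black bar knob with a white pointer line. 0 rad = off, at the end stop (pointer at the red dot); grows clockwise seen facing the panel. Six clicks of 0.349 rad (20 degrees), a black dot each; top stop 2.094. Detents pull it into the nearest click when let go; passing one takes about 0.1 N m. Starts at the second or third click.
- knob_grip (a point): Middle of the knob's bar, on its axis, 28 mm above the panel; turns with the knob. Bar 46 mm long, 12 thick, 26 high; its top is 5 mm above this point, the flat 48 mm skirt under it 21 mm below. z = knob axis, out of the panel. The bar and pointer run along this frame's x axis turned +60 degrees about its z; at off the frame is parallel to bay.
- bay (a point): Filter bay: recess 14 mm deep, left on the panel of the fixed extractor (270 wide, 217 deep, 155 mm high); the panel slopes 30 degrees. Point on the recess floor. x = up the slope to the rail, y = across to the left, z = out of the panel. Recess x -68 to 72, y -54 to 54 mm. The seated cassette's underside frame coincides with this one: its grip is then at (0, 0, 45) mm.
- rail_edge (a point): Middle of the lower edge of the steel rail across the bay's upper end, at its underside: (58, 0, 8) mm in bay, same axes. The rail runs on up the slope, 104 mm wide, 5 mm thick; the slot under it is 8 mm high and 14 mm deep.
- latch_nose (a point): Tip of the orange sprung latch's round nose (12 mm across, 30 wide) at the bay's lower end, at rest: (-62, 0, 14.5) mm in bay, same axes. It gives way down the slope when the foot is pushed onto it (about 8 N on the foot), then springs back over the foot.
- filter_grip (a point): Blue filter cassette, white pleats, loose on the table, 0.18 kg. Point in its grip rib on the centre line, 45 mm above its underside. x = towards the lip, z = out of its face. Body x -60 to 55, y -50 to 50 mm, 24 thick; rib across the middle 12 mm thick (x), 70 long (y), up to 52 mm above the underside. Lip: tongue 80 wide, 5 thick, to x = 69. Foot: ledge 40 wide, 8 high, x -60 to -66.
- filter_lip (a point): Middle of the lip's edge at the underside of the cassette, 69 mm from the grip's centre line; axes as filter_grip. Seated: (69, 0, 0) mm in bay, play 3 mm.
- filter_foot (a point): Middle of the foot's edge at the underside of the cassette, 66 mm from the grip's centre line; axes as filter_grip. Seated: (-66, 0, 0) mm in bay; resting on the latch without having clicked it stands 15 mm or more above the floor.
- spool_rose: Thread spool, 38 mm across, 45 mm high, bystander in front of the extractor; origin at its foot.
- spool_mint: Thread spool, 38 mm across, 45 mm high, bystander beside the cassette; origin at its foot.
- tape_measure: Yellow tape measure, 56 mm across, 20 mm high, bystander near the robot; origin at its foot.
- shears: Tailor's shears lying flat, about 230 mm long, bystander; origin between the handles and blades at the table.
- wood_gauge: Wooden gauge strip lying flat, 35 x 200 x 14 mm, bystander beyond the cassette; origin at the centre of its underside.
- pin_dish: Steel pin dish, 90 mm across, 22 mm high, bystander; origin at its foot.
There are look-alikes about, which are no part of the job. Of the things shaped like the part that bears filter_grip, the blue one is meant.

How it is judged:
By the outcome, as a careful person would: the job done as asked, in the order asked, and still so for the second after the job is handed in, with the robot touching nothing.
It also fails if it takes over 72 s, if anything falls off the work surface, if the arm or the gripper's body presses on something with over 40 N, if the wrist force passes 120 N, or if a joint passes its speed limit or range.

## Working session

There is one attempt and no reset: what is moved stays moved. The work goes in short steps, Python scripts to look and compute and a tool call to move; the robot and the scene stay as the last step left them, time stands still between calls to the robot, and variables do not carry over. Pictures are saved under pics/ and viewed, at most 10 in all, crops included, and the job is handed in when it is done.

Besides the shell and the picture viewer there is one more tool, called after "Call:" as name(argument=value, ...) on one line, values as JSON. apply_moves: Moves the arm, as the interface text tells. Its arguments: {"type":"object","properties":{"moves":{"type":"array","items":{"type":"array","items":{"type":"array","items":{"type":"number"}}}}},"required":["moves"]}

```bash
ls; mkdir -p pics; python3 - <<'E'
from bench import telemetry, snapshot
import cv2,numpy as np
for n in ["side","top"]:
    s=snapshot(n); cv2.imwrite(f"pics/{n}0.png",s["image"][:,:,::-1]); print(n,s["fovy"],s["cx"],s["cy"],np.round(s["R"],4).tolist(),np.round(s["t"],4).tolist())
o=telemetry.get_obs(); print({k:np.round(v,4).tolist() for k,v in o.items()})
E
```

```text
pics
side 54.9619608049035 259.49626839963486 194.10158102637413 [[0.8786, -0.4774, 0.0136], [-0.3267, -0.6214, -0.7121], [0.3484, 0.6212, -0.7019]] [-0.4566, 0.2445, 0.9071]
top 47.77241768111118 258.55510351017296 188.92631449565587 [[-0.0282, -0.9996, 0.009], [-0.9923, 0.0269, -0.1209], [0.1206, -0.0124, -0.9926]] [-0.0094, 0.54, 1.5364]
{'time': 0.1, 'joint_positions': [1.2109, 0.0879, 1.3721, -0.0, 1.6836, -0.1031], 'qvel': [-0.0009, -0.002, -0.0033, -0.0016, 0.0002, 0.0011], 'joint_torque': [0.0023, -34.1253, -30.3301, 0.072, 0.0305, -0.0001], 'tool_pos': [0.1397, 0.5319, 0.4036], 'ee_rot': [-3.1396, -0.0002, 2.8848], 'wrist_force': [-0.158, -0.2709, -0.0472], 'wrist_torque': [0.0064, -0.0528, 0.0616], 'finger_force': 0.0, 'width': 0.0937}
```

View pics/top0.png

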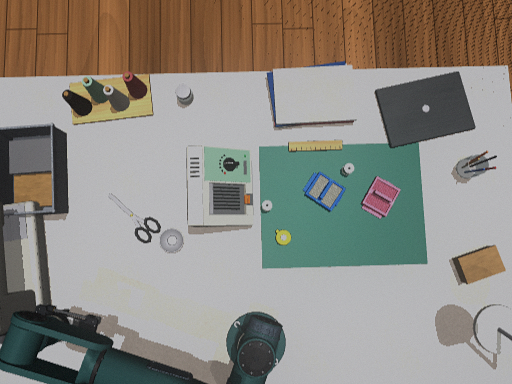

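View pics/side0.png

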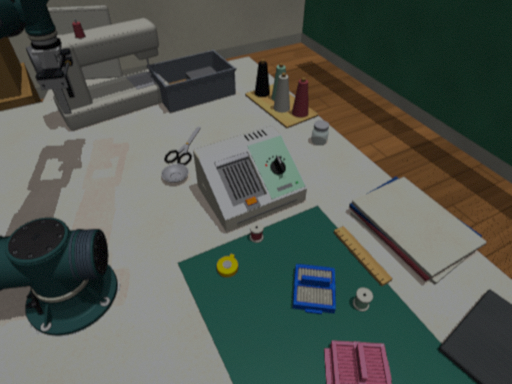

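Top view: blue cassette at (324,191), its pink look-alike at (380,197), with the blue folder edge at (310,66) the only other blue thing. The blue cassette is the target. The extractor is at (220,185), the knob at (231,163), the orange latch at (249,199). Close crop to check:

```bash
cat > h.py <<'E'
import numpy as np, cv2
from bench import telemetry, snapshot
from scipy.spatial.transform import Rotation as Ro
def f(s): return s["image"].shape[0]/2/np.tan(np.radians(s["fovy"])/2)
def ray(s,p,fish=False):
    d=(np.array(p,float)-[s["cx"],s["cy"]])/f(s)
    if fish:
        r=np.hypot(*d); c=np.array([*(d/r*np.sin(r)),np.cos(r)]) if r>1e-9 else np.array([0,0,1.])
    else: c=np.array([*d,1]); c/=np.linalg.norm(c)
    R=np.array(s["R"]); return -R.T@np.array(s["t"]), R.T@c
def plane(s,p,n,d,fish=False):   # n.X=d
    o,v=ray(s,p,fish); n=np.array(n,float); return o+v*(d-n@o)/(n@v)
def onz(s,p,z,fish=False): return plane(s,p,[0,0,1],z,fish)
def tri(rays):
    A=0;b=0
    for o,v in rays:
        P=np.eye(3)-np.outer(v,v); A=A+P; b=b+P@o
    X=np.linalg.solve(A,b); return X,[np.linalg.norm((np.eye(3)-np.outer(v,v))@(X-o)) for o,v in rays]
def proj(s,X,fish=False):
    c=np.array(s["R"])@np.array(X)+s["t"]
    if fish:
        r=np.hypot(c[0],c[1]); q=c[:2]/max(r,1e-9)*np.arctan2(r,c[2])
    else: q=c[:2]/c[2]
    return q*f(s)+[s["cx"],s["cy"]]
E
python3 - <<'E'
import cv2,numpy as np
t=cv2.imread("pics/top0.png");s=cv2.imread("pics/side0.png")
a=cv2.resize(t[140:235,180:360],(800,422),interpolation=cv2.INTER_CUBIC)
cv2.imwrite("pics/c1.png",a)
b=cv2.resize(s[125:325,190:390],(600,600),interpolation=cv2.INTER_CUBIC)
cv2.imwrite("pics/c2.png",b)
E
```

```text
(no output)
```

View pics/c1.png

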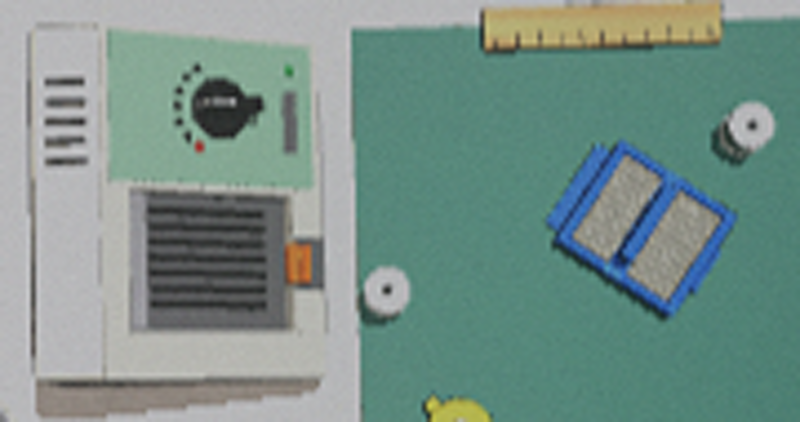

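View pics/c2.png

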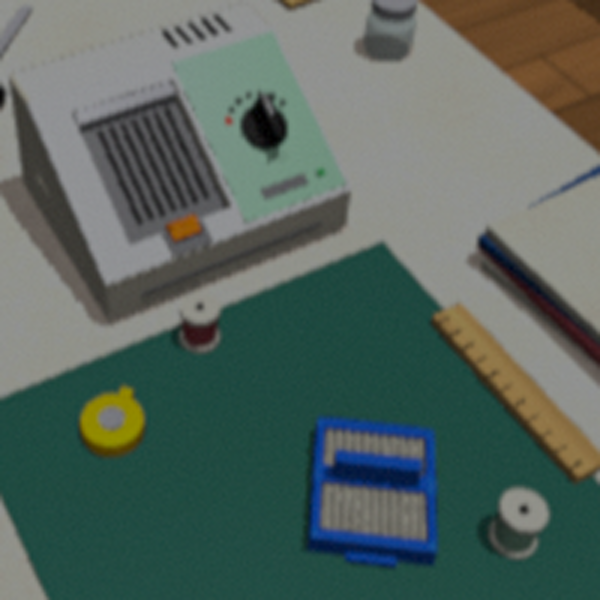

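The crop confirms the blue cassette at c1 (643,225), with its lip to the upper left and rib across the middle. The knob's pointer is on about the third dot, at c1 (195,103). I'll triangulate the main features next.

```bash
python3 - <<'E'
from h import *
T=snapshot("top");S=snapshot("side")
t=lambda p:(180+p[0]*.225-.39,140+p[1]*.225-.39); s=lambda p:(190+p[0]/3-.33,125+p[1]/3-.33)
P={}
for n,a,b in [("UL",(107,182),(173,63)),("UR",(107,30),(278,33)),("LL",(312,187),(246,220)),("LR",(313,47),(348,187)),("red",(199,147),(229,120)),("latch",(300,264),(185,228)),("rib?",(643,228),(376,460)),("led",(289,71),(320,173)),("spoolrose",(387,289),(200,307)),("mint",(752,126),(524,508))]:
    X,r=tri([ray(T,t(a)),ray(S,s(b))]); P[n]=X; print(n,np.round(X,4),np.round(r,4))
ux=(P["UL"]+P["UR"]-P["LL"]-P["LR"])[:]; uy=P["UL"]+P["LL"]-P["UR"]-P["LR"]
print(ux/np.linalg.norm(ux),uy/np.linalg.norm(uy))
# blue top corners mask
hsv=cv2.cvtColor(T["image"],cv2.COLOR_RGB2HSV); m=cv2.inRange(hsv,(105,120,60),(130,255,255)); m[:, :290]=0;m[:150]=0;m[:,350:]=0
c=max(cv2.findContours(m,0,2)[0],key=cv2.contourArea); r=cv2.minAreaRect(c); print(r,cv2.contourArea(c))
for z in(0,.024): print(z,[np.round(onz(T,p,z)[:2],4).tolist() for p in cv2.boxPoints(r)], onz(T,r[0],z))
w=snapshot("wrist");print(w["fovy"],w["cx"],w["cy"],np.round(w["R"],3),np.round(w["t"],3), -np.array(w["R"]).T@w["t"])
E
```

```text
UL [0.5606 0.1596 0.1487] [0.0021 0.0021]
UR [0.6792 0.1575 0.1468] [0.0035 0.0035]
LL [0.5623 0.0065 0.064 ] [0.0002 0.0002]
LR [0.6772 0.0027 0.0601] [0. 0.]
red [0.5896 0.0926 0.114 ] [0.0005 0.0005]
latch [0.5008 0.0172 0.0725] [0.0008 0.0008]
rib? [ 0.5271 -0.2618  0.0431] [0.0028 0.0028]
led [0.6556 0.0224 0.0722] [0. 0.]
spoolrose [ 0.481  -0.0517  0.0409] [0. 0.]
mint [ 0.6065 -0.3536  0.0438] [0.0008 0.0008]
[8.42705859e-04 8.73624168e-01 4.86600558e-01] [-0.99937581  0.02488243  0.02507711]
((323.8846130371094, 190.4230499267578), (36.332862854003906, 27.457660675048828), 33.690067291259766) 624.0
0 [[0.5286, -0.1818], [0.6126, -0.2419], [0.5341, -0.3506], [0.4511, -0.29]] [ 0.53136952 -0.26612749  0.        ]
0.024 [[0.526, -0.1791], [0.6087, -0.2384], [0.5313, -0.3454], [0.4496, -0.2857]] [ 0.52863649 -0.26218531  0.024     ]
65.70646984690485 261.2563774279789 193.0005407730701 [[ 0.254  0.967 -0.   ]
 [ 0.936 -0.246  0.251]
 [ 0.243 -0.064 -0.968]] [-0.55  -0.026  0.39 ] [0.06960031 0.55027984 0.38423031]
```

Call:
apply_moves(moves=[[[-2.8,-1.65,0,1.9,0],[-5.6,-3.3,0,3.8,0],[-8.4,-4.95,0,5.6,0],[-11.24,-6.6,0,7.5,0],[-11.24,-6.6,0,7.5,0],[-11.24,-6.6,0,7.5,0],[-11.24,-6.6,0,7.5,0],[-11.24,-6.6,0,7.5,0],[-11.24,-6.6,0,7.5,0],[-11.24,-6.6,0,7.5,0]]])

```text
time: 1.5
tool_pos: [0.5817, 0.0873, 0.4046]
ee_rot: [3.141, -0.0, 1.576]
wrist_force: [0.1, 0.6, -0.3]
width: 0.0942
finger_force: 0.0
```

Call:
apply_moves(moves=[[[0,0,0,0,0],[0,0,0,0,0],[0,0,0,0,0]]])

```text
time: 1.88
tool_pos: [0.5798, 0.0902, 0.4051]
ee_rot: [3.141, -0.0, 1.578]
wrist_force: [-0.3, 0.2, 0.6]
width: 0.0938
finger_force: 0.0
```

```bash
python3 - <<'E'
from h import *
w=snapshot("wrist"); cv2.imwrite("pics/w1.png",cv2.resize(w["image"][:,:,::-1],(800,600),interpolation=cv2.INTER_CUBIC))
o=telemetry.get_obs(); print(o["time"],o["tool_pos"],o["ee_rot"],o["joint_positions"],-np.array(w["R"]).T@w["t"])
E
```

```text
1.925 [0.57971    0.09026168 0.4052151 ] [ 3.14097011e+00 -3.27972824e-04  1.57788449e+00] [5.77615279e-02 1.68895365e-01 1.27878772e+00 2.98252850e-04
 1.69327120e+00 5.07099978e-02] [0.57966778 0.16292519 0.38537268]
```

View pics/w1.png

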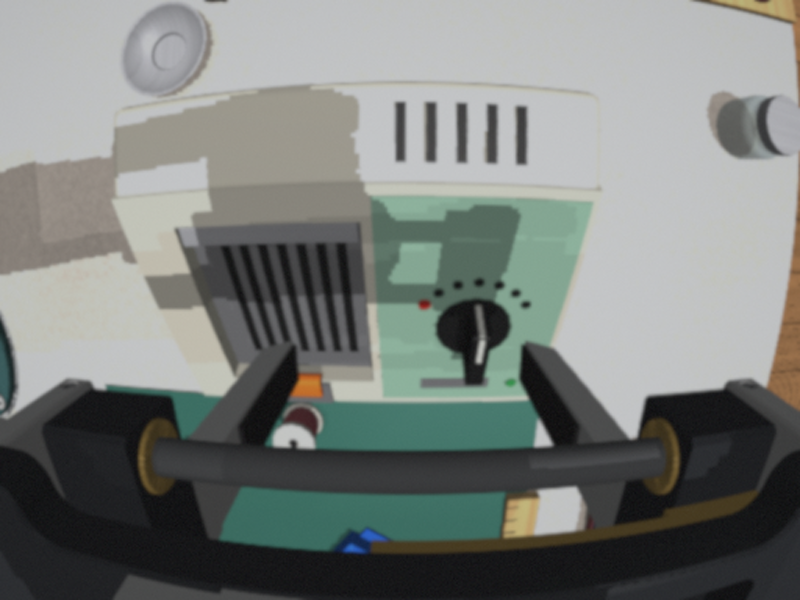

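Wrist view (2x-ish scale): the knob is at (474,325) with its pointer line towards the third black dot at (479,282), and the red dot is at (424,304). So the selector is at click 3. The recess corners are at about (178,228), (361,222) and (370,366). I'll fit the dots and corners on the panel plane.

```bash
python3 - <<'E'
from h import *
w=snapshot("wrist");T=snapshot("top");S=snapshot("side")
im=w["image"]
k=512/800
g=lambda p:((p[0]+.5)*k-.5,(p[1]+.5)*k-.5)
# refine dots: local darkness centroid
hsv=cv2.cvtColor(im,cv2.COLOR_RGB2HSV)
d0=[(424,304),(439,293),(458,285),(479,282),(500,285),(516,293),(526,305)]
D=[]
for i,p in enumerate(d0):
    x,y=map(int,np.round(g(p))); pa=im[y-3:y+4,x-3:x+4].astype(float)
    wt=np.clip(np.median(pa[...,1])-15-pa[...,1],0,None); yy,xx=np.mgrid[y-3:y+4,x-3:x+4]
    D.append((( wt*xx).sum()/wt.sum(),(wt*yy).sum()/wt.sum()))
n=np.array([0,-.5,.8660]); 
th=np.radians(60-20*np.arange(7))
t=lambda p:(180+p[0]*.225-.39,140+p[1]*.225-.39); s=lambda p:(190+p[0]/3-.33,125+p[1]/3-.33)
for d in (.049,.0505,.052):
    X=np.array([plane(w,p,n,d,True) for p in D])
    u=X@np.array([0,.866,.5]); v=-X[:,0]
    # u=u0+r cos(th+a), v=v0+r sin(th+a)
    A=np.zeros((14,4));A[:7,0]=1;A[7:,1]=1;A[:7,2]=np.cos(th);A[:7,3]=-np.sin(th);A[7:,2]=np.sin(th);A[7:,3]=np.cos(th)
    q,res,*_=np.linalg.lstsq(A,np.r_[u,v],rcond=None)
    C=q[0]*np.array([0,.866,.5])+q[1]*np.array([-1,0,0])+n*d
    print(d,"knob axis on panel",np.round(C,4),"grip",np.round(C+.028*n,4),"r",np.hypot(q[2],q[3]),"yaw off deg",np.degrees(np.arctan2(q[3],q[2])),"rms",np.sqrt(res/14),"red",np.round(X[0],4))
    print(" recess",[np.round(plane(w,g(p),n,d,True),4).tolist() for p in [(178,228),(361,222),(370,366),(240,365)]])
    print(" top:",[np.round(plane(T,t(p),n,d),4).tolist() for p in [(130,329),(130,190),(290,196),(199,147)]])
print("green tri w-T", [np.round(tri([ray(w,g(a),True),ray(T,t(b))])[0],4).tolist() for a,b in [((371,195),(107,182)),((592,202),(107,30)),((383,396),(312,187)),((424,304),(199,147))]])
m=cv2.inRange(hsv,(5,150,120),(18,255,255));mm=cv2.moments(m);print("orange",mm["m10"]/mm["m00"],mm["m01"]/mm["m00"],m.sum()/255, cv2.boundingRect(m))
E
```

```text
0.049 knob axis on panel [0.6218 0.0744 0.0995] grip [0.6218 0.0604 0.1238] r 0.03682064673708136 yaw off deg 0.06431752913197375 rms [0.00015878] red [0.5898 0.0905 0.1089]
 recess [[0.4467, 0.1425, 0.1388], [0.5547, 0.143, 0.1391], [0.5531, 0.0356, 0.0772], [0.4538, 0.033, 0.0756]]
 top: [[0.4478, 0.1455, 0.1406], [0.5534, 0.144, 0.1397], [0.5548, 0.0241, 0.0705], [0.5898, 0.093, 0.1103]]
0.0505 knob axis on panel [0.6215 0.075  0.1016] grip [0.6215 0.061  0.1259] r 0.03654902409969198 yaw off deg 0.06431752913196387 rms [0.00015761] red [0.5898 0.0911 0.1109]
 recess [[0.4477, 0.1426, 0.1407], [0.5549, 0.1432, 0.141], [0.5533, 0.0366, 0.0794], [0.4547, 0.0339, 0.0779]]
 top: [[0.4476, 0.1453, 0.1422], [0.5531, 0.1439, 0.1414], [0.5546, 0.024, 0.0722], [0.5895, 0.0929, 0.112]]
0.052 knob axis on panel [0.6212 0.0757 0.1037] grip [0.6212 0.0617 0.128 ] r 0.03627740146230272 yaw off deg 0.06431752913204736 rms [0.00015644] red [0.5897 0.0916 0.1129]
 recess [[0.4487, 0.1428, 0.1425], [0.555, 0.1433, 0.1428], [0.5535, 0.0375, 0.0817], [0.4556, 0.0349, 0.0802]]
 top: [[0.4475, 0.1451, 0.1438], [0.5529, 0.1437, 0.143], [0.5544, 0.024, 0.0739], [0.5892, 0.0928, 0.1136]]
green tri w-T [[0.5598, 0.159, 0.1472], [0.6733, 0.1577, 0.1592], [0.5618, 0.0065, 0.0667], [0.5891, 0.0925, 0.1167]]
orange 196.75555555555556 246.76 225.0 (186, 239, 20, 15)
```

Extractor yaw is 90° to within 0.1°. The knob grip is at about (.621,.0615,.127) and the bay at about (.501,.088,.094). Going for the knob.

Call:
apply_moves(moves=[[[-0.58,0.83,0.4,0,0],[-0.58,0.83,1.0,0,0],[-0.58,0.83,1.5,0,0.4],[-0.58,0.83,1.76,0,0.6],[-0.58,0.83,1.76,0,0.6],[-0.58,0.83,1.76,0,0.6]]])

```text
time: 2.82
tool_pos: [0.6224, 0.0604, 0.3183]
ee_rot: [3.139, -0.0, 1.576]
wrist_force: [0.4, 0.1, 0.2]
width: 0.0573
finger_force: 0.0
```

```bash
python3 - <<'E'
from h import *
w=snapshot("wrist"); cv2.imwrite("pics/w2.png",w["image"][150:,100:420,::-1])
o=telemetry.get_obs(); print(o["time"],o["tool_pos"],o["ee_rot"],o["wrist_force"],o["width"])
G=o["tool_pos"]+np.array([0,0,-.18]); print(proj(w,[.6213,.0615,.1273],True)-[100,150],proj(w,G,True)-[100,150])
E
```

```text
2.875 [0.62246443 0.06037631 0.31855588] [ 3.13844217e+00 -7.00053787e-05  1.57610925e+00] [ 1.09268189 -1.10845377  0.25283788] 0.053630620966795176
[158.02828336  85.59814305] [159.86240585  94.71015762]
```

View pics/w2.png

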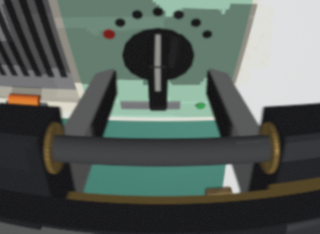

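```bash
python3 - <<'E'
from h import *
w=snapshot("wrist"); 
g=np.array([.6213,.0615,.1273]);u=np.array([0,.866,.5]);n=np.array([0,-.5,.866])
for a,b in [(23,5),(-23,5),(23,-21),(-23,-21),(0,5),(0,-28),(36,-28),(24,-21),(-24,-21)]: print(a,b,proj(w,g+u*a/1e3+n*b/1e3,True)-[100,150])
E
```

```text
23 5 [157.62748046  67.38598649]
-23 5 [157.86372609 111.8066914 ]
23 -21 [157.98067827  35.32763178]
-23 -21 [158.11046967  81.60985355]
0 5 [157.75061622  91.84548898]
0 -28 [158.11875266  52.87724994]
36 -28 [158.04281393  11.67774956]
24 -21 [157.97802933  34.13477715]
-24 -21 [158.11331951  82.45175362]
```

Wrist view: the bar is centred between the fingers and matches the predicted projection. Closing and turning to off, which is yaw up, so a negative tool turn.

Call:
apply_moves(moves=[[[0,0,0,0,1],[0,0,0,0,1],[0,0,0,0,1],[0,0,0,0,1],[0,0,0,0,1],[0,0,0,0,1]]])

```text
time: 3.68
tool_pos: [0.6214, 0.0602, 0.3166]
ee_rot: [-3.138, 0.0, 1.576]
wrist_force: [-6.6, 0.1, 3.3]
width: 0.0117
finger_force: 30.0
```

Call:
apply_moves(moves=[[[0,0,0,-0.8,1],[0,0,0,-1.6,1],[0,0,0,-2.4,1],[0,0,0,-3.2,1],[0,0,0,-4,1],[0,0,0,-4,1]]])

```text
time: 4.42
tool_pos: [0.6233, 0.06, 0.3184]
ee_rot: [3.136, 0.004, 2.272]
wrist_force: [2.6, -0.3, 3.1]
width: 0.0148
finger_force: 31.4
```

Call:
apply_moves(moves=[[[0,0,0,-0.7,1],[0,0,0,-1.4,1],[0,0,0,-2.1,1],[0,0,0,-2.6,1],[0,0,0,-2.8,1],[0,0,0,-2.8,1]]])

```text
time: 5.18
tool_pos: [0.6245, 0.0609, 0.3199]
ee_rot: [3.134, 0.011, 2.759]
wrist_force: [7.0, 2.1, 4.6]
width: 0.0163
finger_force: 31.5
```

```bash
python3 - <<'E'
from h import *
w=snapshot("wrist"); cv2.imwrite("pics/w3.png",w["image"][:,:,::-1])
o=telemetry.get_obs(); print(o["time"],o["tool_pos"],o["ee_rot"],o["wrist_force"],o["wrist_torque"],o["width"])
E
```

```text
5.225 [0.62446708 0.0609121  0.31992015] [3.1338512  0.01126935 2.759022  ] [7.00570561 3.23000686 4.82149571] [ 0.61301487 -1.67287663 -0.54228935] 0.01629717394123642
```

Call:
apply_moves(moves=[[[0,0,0,-0.22,0.7],[0,0,0,0,0.7],[0,0,-0.3,0,0.7],[0,0,-1.2,0,0.5],[0,0,-1.9,0,0.3],[0,0,-1.9,0,0.1]]])

```text
time: 5.98
tool_pos: [0.6223, 0.0602, 0.4165]
ee_rot: [3.139, 0.007, 2.762]
wrist_force: [-0.3, 0.1, -0.9]
width: 0.0547
finger_force: 0.0
```

```bash
python3 - <<'E'
from h import *
w=snapshot("wrist"); cv2.imwrite("pics/w4.png",cv2.resize(w["image"][60:360,90:490,::-1],(600,450)))
o=telemetry.get_obs(); print(o["time"],o["tool_pos"],o["ee_rot"],o["wrist_force"],o["width"])
E
```

```text
6.025 [0.62215362 0.06017833 0.41354135] [3.14049859e+00 2.88619911e-03 2.76223345e+00] [ 0.1467419  -0.68125293 -1.06325574] 0.05889540583864811
```

View pics/w4.png

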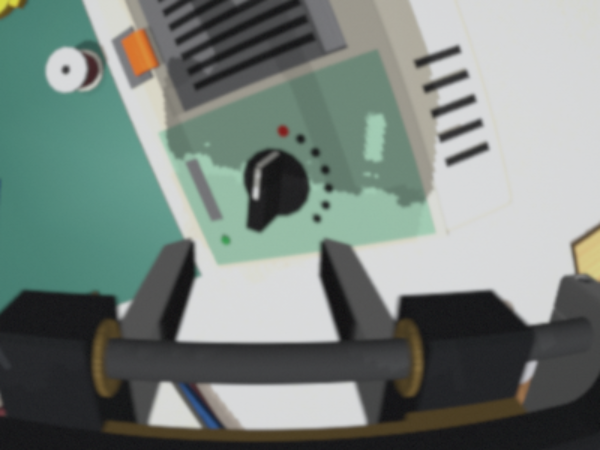

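Pointer aims at the red dot (283,131): the selector is off. On to the cassette.

Call:
apply_moves(moves=[[[-0.1,-1,0,1.05,0],[-0.2,-2,0,2.1,0],[-0.3,-3,0,3.15,0],[-0.4,-4,0.3,4.2,0],[-0.5,-5,0.6,5.25,0],[-0.64,-6,0.9,6.3,0],[-0.64,-6.71,1.07,7.35,0],[-0.64,-6.71,1.07,8.4,0],[-0.64,-6.71,1.07,9.45,0],[-0.64,-6.71,1.07,10.43,0]]])

```text
time: 7.28
tool_pos: [0.5273, -0.2634, 0.3554]
ee_rot: [-3.136, 0.0, 0.936]
wrist_force: [-0.2, 0.1, 0.3]
width: 0.0937
finger_force: 0.0
```

Call:
apply_moves(moves=[[[0,0,0,0,0],[0,0,0,0,0]]])

```text
time: 7.52
tool_pos: [0.5277, -0.2632, 0.3568]
ee_rot: [-3.139, 0.0, 0.945]
wrist_force: [0.5, -0.2, -0.8]
width: 0.0938
finger_force: 0.0
```

```bash
python3 - <<'E'
from h import *
w=snapshot("wrist"); cv2.imwrite("pics/w5.png",cv2.resize(w["image"][:,:,::-1],(800,600)))
o=telemetry.get_obs(); print(o["time"],o["tool_pos"],o["ee_rot"],o["wrist_force"],o["width"])
E
```

```text
7.575 [ 0.52771866 -0.26322322  0.35719559] [-3.13980634e+00  1.01975372e-04  9.44141300e-01] [-0.599912    0.09255536 -0.54323955] 0.09403059626577956
```

View pics/w5.png

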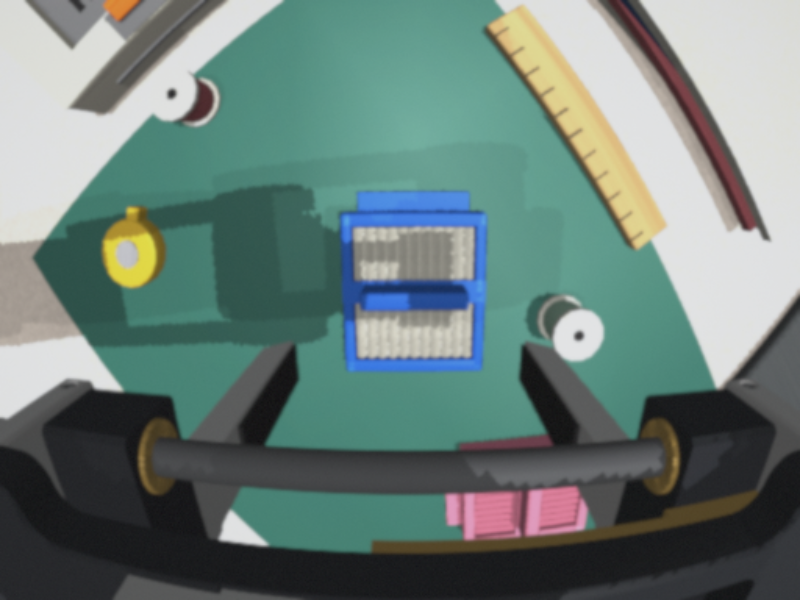

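Wrist view: cassette upright between the fingers, body corners (341,213), (486,213), (482,369), (347,369), rib at (415,300), lip edge along row 192.

```bash
python3 - <<'E'
from h import *
w=snapshot("wrist");k=.64
g=lambda p:((p[0]+.5)*k-.5,(p[1]+.5)*k-.5)
C=[onz(w,g(p),.024,True)[:2] for p in [(341,213),(486,213),(482,369),(347,369)]]
print(np.round(C,4).tolist())
C=np.array(C); cen=C.mean(0); ax=(C[0]+C[1]-C[2]-C[3]); ax/=np.linalg.norm(ax); ay=C[0]+C[3]-C[1]-C[2]
print("len",np.linalg.norm(C[0]+C[1]-C[2]-C[3])/2,"wid",np.linalg.norm(ay)/2,"yaw",np.degrees(np.arctan2(ax[1],ax[0])),np.degrees(np.arctan2(-ay[0],ay[1])),"grip",cen+.0025*ax)
L=[onz(w,g(p),.005,True)[:2] for p in [(357,192),(469,192)]]; print("lip",(L[0]+L[1])/2-.069*ax, np.degrees(np.arctan2(*( (L[0]-L[1])*[-1,1]))))
R=[onz(w,g(p),.052,True)[:2] for p in [(361,300),(469,298)]]; print("rib",(R[0]+R[1])/2,np.linalg.norm(R[0]-R[1]))
E
```

```text
[[0.522, -0.1925], [0.6016, -0.25], [0.5365, -0.3426], [0.4561, -0.2844]]
len 0.1131460188424652 wid 0.09871734311519571 yaw 54.60556149116543 54.11401442509066 grip [ 0.53051419 -0.26536399]
lip [ 0.52974561 -0.26624663] 54.17171980364307
rib [ 0.53135918 -0.26469983] 0.06877584390496312
```

Call:
apply_moves(moves=[[[0,0.06,1,0,0],[0,0.06,1.8,0,0],[0,0.06,2.3,0,0],[0,0.06,2.6,0,0],[0,0.06,2.6,0,0.1],[0,0.06,2.6,0,1],[0,0.06,2.6,0,1],[0,0.06,2.6,0,1],[0,0.06,2.6,0,1],[0,0.06,2.6,0,1]]])

```text
time: 8.88
tool_pos: [0.5306, -0.2652, 0.2298]
ee_rot: [3.14, -0.0, 0.942]
wrist_force: [-1.4, 0.1, 6.4]
width: 0.0699
finger_force: 30.0
```

Call:
apply_moves(moves=[[[0,0,-0.2,0,1],[0,0,-0.8,0,1],[0,0,-1.6,0,1],[0,0,-2.4,0,1],[0,0,-2.84,0,1],[0,0,-2.84,0,1]]])

```text
time: 9.62
tool_pos: [0.5305, -0.2653, 0.3725]
ee_rot: [3.137, -0.0, 0.942]
wrist_force: [0.2, 0.8, -1.4]
width: 0.0694
finger_force: 30.0
```

Call:
apply_moves(moves=[[[0.4,-0.35,0,-0.3,1],[1.0,-0.88,0,-0.7,1],[1.7,-1.5,0,-1.2,1],[2.4,-2.1,0,-1.8,1],[3.1,-2.7,0,-2.3,1],[3.8,-3.35,0,-2.8,1],[4.4,-3.9,0,-3.2,1],[4.75,-4.2,0,-3.5,1],[4.9,-4.3,0,-3.6,1],[4.9,-4.3,0,-3.6,1]]])

```text
time: 10.88
tool_pos: [0.5, 0.06, 0.3691]
ee_rot: [-3.14, 0.0, 1.572]
wrist_force: [-0.9, 0.0, -1.7]
width: 0.0699
finger_force: 30.0
```

```bash
python3 - <<'E'
from h import *
o=telemetry.get_obs(); print(o["time"],o["tool_pos"],o["ee_rot"],o["wrist_force"],o["width"])
w=snapshot("wrist");s=snapshot("side")
a=cv2.resize(w["image"],(400,300)); b=cv2.resize(s["image"][90:240,180:380],(400,300),interpolation=cv2.INTER_CUBIC)
cv2.imwrite("pics/w6.png",np.hstack([a,b])[:,:,::-1])
E
```

```text
10.875 [0.50001927 0.06001614 0.36906944] [-3.13965694e+00  2.27877655e-04  1.57174921e+00] [-0.8973335   0.00758028 -1.69741151] 0.06987127158059042
```

View pics/w6.png

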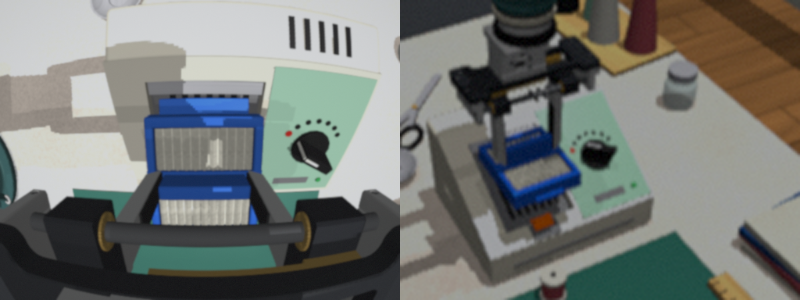

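Wrist view: cassette held level, lip centred at (205,100) with the rail's edge strip behind it (147–264), so it's lined up laterally. Checking the lip against the tool, then lowering.

```bash
python3 - <<'E'
from h import *
o=telemetry.get_obs(); w=snapshot("wrist"); im=w["image"]; tz=o["tool_pos"][2]
hsv=cv2.cvtColor(im,cv2.COLOR_RGB2HSV); m=cv2.inRange(hsv,(105,130,50),(130,255,255)); m[300:]=0
rows=np.where(m[:,230:290].sum(1)>255*40)[0]; cols=np.where(m[rows[0]+5]>0)[0]; print(rows[:3],cols[0],cols[-1])
for p in [(cols[0],rows[0]),((cols[0]+cols[-1])/2,rows[0]-.5),(cols[-1],rows[0])]:
    print("lip top edge",np.round(onz(w,p,tz-.18-.0498+.005,True)-o["tool_pos"],4))
g=lambda p:((p[0]+.5)*1.28-.5,(p[1]+.5)*1.28-.5)
print("recess/rail top corners",[np.round(plane(w,g(p),[0,-.5,.866],.0515,True),4).tolist() for p in [(147,82),(265,82)]])
print([np.round(plane(w,g(p),[0,-.5,.866],.0505,True),4).tolist() for p in [(147,94),(265,94)]])
print("body front corners",[np.round(onz(w,g(p),tz-.18-.0498+.024,True)-o["tool_pos"],4).tolist() for p in [(147,116),(264,116)]])
E
```

```text
[125 126 127] 204 317
lip top edge [-0.0394  0.0683 -0.2248]
lip top edge [-0.0003  0.068  -0.2248]
lip top edge [ 0.0388  0.0681 -0.2248]
recess/rail top corners [[0.4491, 0.1418, 0.1413], [0.5558, 0.1419, 0.1414]]
[[0.4471, 0.1308, 0.1338], [0.558, 0.1308, 0.1338]]
body front corners [[-0.0464, 0.0539, -0.2058], [0.0494, 0.0538, -0.2058]]
```

Call:
apply_moves(moves=[[[0,0.02,0.15,0,1],[0,0.02,0.3,0,1],[0,0.02,0.36,0,1],[0,0.02,0.36,0,1]]])

```text
time: 11.52
tool_pos: [0.5013, 0.0594, 0.3516]
ee_rot: [-3.141, -0.0, 1.57]
wrist_force: [0.5, -0.8, -2.3]
width: 0.0699
finger_force: 30.0
```

Call:
apply_moves(moves=[[[0,0.01,0.04,0,1],[0,0.01,0.08,0,1],[0,0.01,0.08,0,1]]])

```text
time: 11.9
tool_pos: [0.502, 0.0595, 0.3483]
ee_rot: [3.141, -0.0, 1.571]
wrist_force: [0.5, -0.7, -2.4]
width: 0.0695
finger_force: 30.0
```

Call:
apply_moves(moves=[[[0,0,0.02,0,1],[0,0,0.04,0,1],[0,0,0.04,0,1]]])

```text
time: 12.28
tool_pos: [0.5019, 0.0592, 0.3472]
ee_rot: [3.14, 0.001, 1.57]
wrist_force: [-1.3, -2.8, 3.7]
width: 0.0693
finger_force: 30.0
```

Contact felt right where the model puts the floor. Sliding the lip up the floor under the rail.

Call:
apply_moves(moves=[[[0.05,0,-0.026,0,1],[0.1,0,-0.055,0,1],[0.15,0,-0.083,0,1],[0.2,0,-0.11,0,1],[0.24,0,-0.135,0,1],[0.24,0,-0.135,0,1]]])

```text
time: 13.02
tool_pos: [0.5023, 0.0699, 0.3534]
ee_rot: [3.14, 0.006, 1.569]
wrist_force: [-0.7, -7.3, 2.7]
width: 0.0695
finger_force: 30.0
```

```bash
cat > lip.py <<'E'
from h import *
def lip():
    o=telemetry.get_obs(); w=snapshot("wrist"); hsv=cv2.cvtColor(w["image"],cv2.COLOR_RGB2HSV); m=cv2.inRange(hsv,(105,130,50),(130,255,255)); m[300:]=0
    for c in (220,260,300):
        print(c,[(int(r),w["image"][r,c].tolist()) for r in range(100,160,3)] if c==260 else np.where(m[:,c])[0][:1])
    B=np.array([.502,.0875,.0938]);u=np.array([0,.866,.5]);n=np.array([0,-.5,.866])
    P=lambda x,z:np.round(proj(w,B+u*x/1e3+n*z/1e3,True)[1],1)
    print("rail edge top",P(58,13),"rail bottom",P(58,8),"rail upper",P(72,13))
    T=o["tool_pos"]; Q=lambda dy,dz:np.round(proj(w,T+[0,dy,-.2298+dz],True)[1],1)
    print("lip top edge if level",Q(.069,.005),"lip root",Q(.055,.005),"body top front",Q(.055,.024),np.round(T,4),np.round(o["wrist_force"],1))
lip()
E
python3 lip.py
```

```text
220 [134]
260 [(100, [211, 212, 199]), (103, [210, 213, 200]), (106, [211, 213, 200]), (109, [212, 213, 200]), (112, [211, 213, 200]), (115, [173, 174, 169]), (118, [169, 169, 174]), (121, [167, 167, 172]), (124, [168, 169, 174]), (127, [168, 169, 173]), (130, [167, 167, 172]), (133, [110, 136, 198]), (136, [65, 118, 212]), (139, [64, 118, 212]), (142, [46, 86, 161]), (145, [29, 60, 115]), (148, [30, 61, 120]), (151, [51, 100, 194]), (154, [46, 89, 171]), (157, [42, 80, 155])]
300 [134]
rail edge top 133.0 rail bottom 129.0 rail upper 114.9
lip top edge if level 121.3 lip root 141.6 body top front 144.2 [0.5023 0.0699 0.3534] [-0.7 -7.3  2.7]
```

The lip is under the rail: blue starts at row 133, which is the rail edge, and the steel is unbroken above it. Rocking down along the computed arc.

Call:
apply_moves(moves=[[[-0.019,0,0.05,0,1],[-0.037,0,0.1,0,1],[-0.05,0,0.155,0,1],[-0.064,0,0.206,0,1],[-0.064,0,0.206,0,1]]])

```text
time: 13.7
tool_pos: [0.5022, 0.0668, 0.3436]
ee_rot: [3.14, 0.005, 1.569]
wrist_force: [-0.8, -7.7, 4.3]
width: 0.0699
finger_force: 30.0
```

```bash
python3 lip.py | grep -v 260
```

```text
220 [130]
300 [130]
rail edge top 129.2 rail bottom 125.1 rail upper 109.9
lip top edge if level 121.6 lip root 141.9 body top front 144.5 [0.5022 0.0668 0.3436] [-0.8 -7.7  4.3]
```

Call:
apply_moves(moves=[[[-0.008,0,0.055,0,1],[-0.016,0,0.11,0,1],[-0.02,0,0.17,0,1],[-0.027,0,0.232,0,1],[-0.027,0,0.232,0,1]]])

```text
time: 14.38
tool_pos: [0.5023, 0.0654, 0.3315]
ee_rot: [3.14, 0.005, 1.569]
wrist_force: [0.7, -7.1, 2.8]
width: 0.0697
finger_force: 30.0
```

```bash
python3 lip.py | grep -v 260
```

```text
220 [129]
300 [128]
rail edge top 127.6 rail bottom 123.3 rail upper 107.0
lip top edge if level 121.5 lip root 141.8 body top front 144.4 [0.5023 0.0654 0.3315] [ 0.7 -7.1  2.8]
```

Call:
apply_moves(moves=[[[-0.008,0,0.05,0,1],[-0.016,0,0.1,0,1],[-0.025,0,0.15,0,1],[-0.025,0,0.15,0,1]]])

```text
time: 14.92
tool_pos: [0.5021, 0.0647, 0.3259]
ee_rot: [3.139, 0.003, 1.57]
wrist_force: [-2.8, -5.5, 10.1]
width: 0.0697
finger_force: 30.0
```

Call:
apply_moves(moves=[[[-0.007,0,0.05,0,1],[-0.015,0,0.1,0,1],[-0.022,0,0.15,0,1],[-0.022,0,0.15,0,1]]])

```text
time: 15.42
tool_pos: [0.5022, 0.0636, 0.3245]
ee_rot: [3.134, 0.004, 1.57]
wrist_force: [-9.9, -5.3, 29.4]
width: 0.0695
finger_force: 30.1
```

Call:
apply_moves(moves=[[[0,0,0.04,0,1],[0,0,0.08,0,1],[0,0,0.1,0,1],[0,0,0.1,0,1]]])

```text
time: 15.92
tool_pos: [0.5023, 0.0631, 0.3232]
ee_rot: [3.13, 0.006, 1.57]
wrist_force: [-14.0, -7.4, 41.9]
width: 0.0696
finger_force: 30.4
```

```bash
python3 lip.py | grep -v 260
```

```text
220 [125]
300 [124]
rail edge top 123.8 rail bottom 119.3 rail upper 101.9
lip top edge if level 121.2 lip root 141.5 body top front 144.1 [0.5023 0.0631 0.3232] [-14.   -7.4  41.9]
```

```bash
python3 - <<'E'
from h import *
w=snapshot("wrist")["image"];s=snapshot("side")["image"];t=snapshot("top")["image"]
R=lambda a:cv2.resize(a,(400,300),interpolation=cv2.INTER_CUBIC)
cv2.imwrite("pics/w7.png",np.vstack([np.hstack([R(w),R(s[135:225,200:320])]),np.hstack([R(t[145:235,185:305]),R(w[90:240,150:350])])])[:,:,::-1])
E
```

```text
(no output)
```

View pics/w7.png

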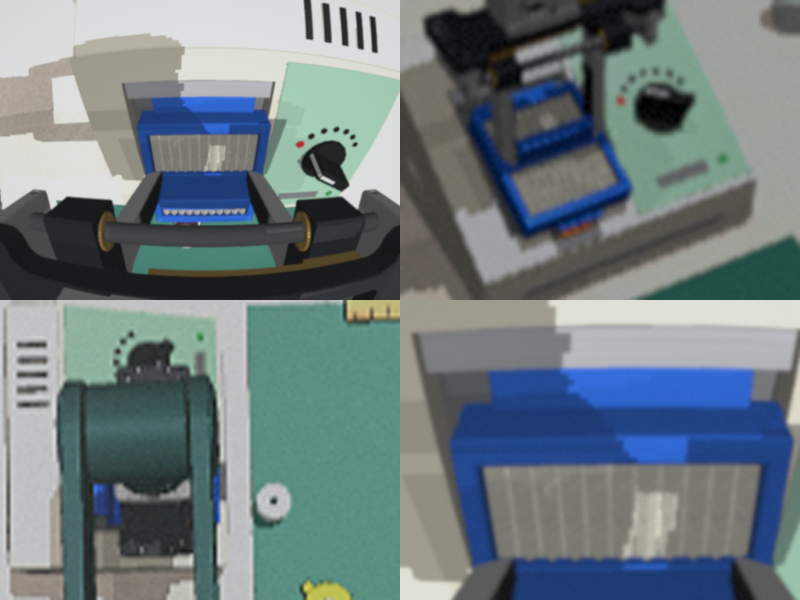

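Last view: the lip is under the rail, but the cassette sits right of centre. In the lower right panel the lip and body centre is at column 621 against 608 for the rail. Quantifying that.

```bash
python3 - <<'E'
from h import *
w=snapshot("wrist"); im=w["image"].astype(int); d=.0515-.001
for r in (112,116,120,124): 
    g=im[r].sum(1); print(r,"L",g[150:176:2].tolist(),"R",g[332:362:2].tolist())
for a,b in [((162.5,126),(345,126)),((157.5,105),(350,105))]:
    P,Q=[plane(w,p,[0,-.5,.866],d,True) for p in(a,b)]; print(np.round(P,4),np.round(Q,4),(P+Q)[0]/2)
print("body",[np.round(plane(w,p,[0,-.5,.866],.0505+.015,True),4).tolist() for p in [(177.5,158),(345,158)]])
print(telemetry.get_obs()["tool_pos"])
E
```

```text
112 L [458, 458, 454, 375, 261, 308, 376, 380, 378, 380, 379, 383, 381] R [543, 545, 549, 544, 546, 549, 545, 514, 327, 365, 622, 660, 661, 661, 620]
116 L [457, 461, 458, 432, 294, 275, 362, 380, 378, 377, 378, 378, 383] R [549, 549, 550, 549, 548, 550, 545, 454, 287, 471, 655, 662, 661, 654, 542]
120 L [458, 459, 456, 451, 361, 258, 329, 379, 382, 382, 383, 381, 381] R [540, 544, 544, 544, 545, 543, 526, 372, 306, 590, 660, 660, 660, 621, 511]
124 L [458, 460, 458, 458, 426, 284, 283, 363, 375, 375, 372, 371, 368] R [469, 475, 481, 473, 467, 476, 444, 298, 408, 641, 662, 663, 655, 563, 520]
[0.4475 0.1315 0.1342] [0.5537 0.1309 0.1339] 0.5005885457939124
[0.4472 0.1437 0.1413] [0.5542 0.1431 0.1409] 0.5007134837770709
body [[0.4578, 0.1133, 0.141], [0.5523, 0.113, 0.1409]]
[0.50234699 0.06305914 0.323161  ]
```

Recess centre is x≈.5005, while the cassette is at about .504 and riding on the right wall. Backing off along the arc, shifting 3.5 mm left, then going down again.

Call:
apply_moves(moves=[[[0.01,0,-0.12,0,1],[0.022,0,-0.25,0,1],[0.022,-0.03,-0.27,0,1],[0.022,-0.07,-0.27,0,1],[0.022,-0.07,-0.27,0,1]]])

```text
time: 16.8
tool_pos: [0.4994, 0.0654, 0.3258]
ee_rot: [3.136, 0.001, 1.57]
wrist_force: [3.2, -3.5, 5.5]
width: 0.0695
finger_force: 30.1
```

```bash
cat > lat.py <<'E'
from h import *
w=snapshot("wrist"); o=telemetry.get_obs(); im=w["image"]
hsv=cv2.cvtColor(im,cv2.COLOR_RGB2HSV); m=cv2.inRange(hsv,(103,110,40),(130,255,255))
rr=np.where(m[:,261])[0][0]
for r in (rr+3,rr+6,rr+25,rr+30):
    c=np.where(m[r])[0]; print(r,c[0],c[-1],(c[0]+c[-1])/2)
n=[0,-.5,.866]
r=rr+4;c=np.where(m[r])[0]
P,Q=[plane(w,(x,r),n,.0505-.006,True) for x in(c[0]-.5,c[-1]+.5)]; print("lip centre x",(P+Q)[0]/2,(Q-P)[0])
print("recess edges cols", [round(float(proj(w,np.array([x,.131,.134]),True)[0]),1) for x in(.4475,.5537)])
print(o["time"],np.round(o["tool_pos"],4),np.round(o["ee_rot"],3),np.round(o["wrist_force"],1))
E
python3 lat.py
```

```text
133 196 326 261.0
136 196 326 261.0
155 178 344 261.0
160 176 346 261.0
lip centre x 0.5008300510787943 0.08033180043437493
recess edges cols [171.0, 350.3]
16.85 [0.4994 0.0654 0.3258] [3.136e+00 1.000e-03 1.570e+00] [ 3.6 -2.9  7.4]
```

Call:
apply_moves(moves=[[[-0.005,0,0.05,0,1],[-0.012,0,0.1,0,1],[-0.018,0,0.15,0,1],[-0.018,0,0.15,0,1]]])

```text
time: 17.35
tool_pos: [0.4991, 0.0642, 0.3245]
ee_rot: [3.133, 0.002, 1.57]
wrist_force: [-5.2, -5.4, 28.7]
width: 0.0695
finger_force: 30.2
```

Call:
apply_moves(moves=[[[0,0,0.04,0,1],[0,0,0.08,0,1],[-0.005,0,0.1,0,1],[-0.005,0,0.1,0,1]]])

```text
time: 17.85
tool_pos: [0.4989, 0.0634, 0.3234]
ee_rot: [3.131, 0.004, 1.569]
wrist_force: [-10.6, -7.7, 43.5]
width: 0.0699
finger_force: 30.4
```

```bash
python3 lat.py
```

```text
128 195 327 261.0
131 195 327 261.0
150 180 341 260.5
155 178 344 261.0
lip centre x 0.5015422468957604 0.08013459356353231
recess edges cols [168.5, 350.6]
17.9 [0.4989 0.0634 0.3235] [3.131 0.004 1.569] [-10.5  -7.9  43.9]
```

Same resistance at the same depth, so the side wall isn't the cause. I'll solve for the cassette's actual pitch and position from its front-face edges in the wrist view.

```bash
cat > pitch.py <<'E'
from h import *
from scipy.optimize import least_squares
w=snapshot("wrist"); o=telemetry.get_obs(); im=cv2.GaussianBlur(w["image"],(1,1),0).astype(int)
print("L",[int(v) for v in im[105:215,222:238].mean(1).sum(1)])
print("R",[int(v) for v in im[105:215,284:300].mean(1).sum(1)])
s=snapshot("side"); hsv=cv2.cvtColor(s["image"],cv2.COLOR_RGB2HSV); m=cv2.inRange(hsv,(5,130,90),(18,255,255)); m[:180]=0;m[:,:220]=0;m[230:]=0; m[:,280:]=0
print("orange side",cv2.countNonZero(m),cv2.boundingRect(m))
b=cv2.inRange(hsv,(105,130,50),(130,255,255)); b[:140]=0;b[220:]=0;b[:,:210]=0;b[:,310:]=0
c=max(cv2.findContours(b,0,2)[0],key=cv2.contourArea)[:,0]
print("blue side extremes: bottom",c[c[:,1].argmax()],"left",c[c[:,0].argmin()],"right",c[c[:,0].argmax()])
B=np.array([.501,.0875,.0938]);u=np.array([0,.866,.5]);n=np.array([0,-.5,.866]);l=np.array([-1,0,0])
for beta,xt in [(0,69),(5,69),(8,69),(12,67)]:
    q=np.radians(beta)
    P=lambda x,y,z:B+l*y/1e3+u*(xt+(x-69)*np.cos(q)+z*np.sin(q))/1e3+n*(-(x-69)*np.sin(q)+z*np.cos(q))/1e3
    print(beta,xt,"wrist rows root/front/inner?:",[round(float(proj(w,P(*p),True)[1]),1) for p in[(55,35,5),(55,35,24),(-60,0,24)]],"side BL,BR top, BLbot:",[np.round(proj(s,P(*p)),1).tolist() for p in[(-60,50,24),(-60,-50,24),(-60,50,0),(55,50,24)]])
print("latch side px at rest nose", [np.round(proj(s,B+u*-.062+n*.0145+l*y),1).tolist() for y in(.015,-.015)])
E
python3 pitch.py
```

```text
L [453, 449, 444, 430, 416, 410, 408, 411, 414, 414, 413, 412, 414, 415, 415, 423, 441, 450, 448, 430, 387, 339, 314, 299, 290, 282, 273, 270, 269, 268, 267, 264, 255, 242, 231, 227, 226, 225, 217, 207, 201, 201, 201, 199, 201, 200, 202, 201, 201, 201, 201, 205, 213, 230, 241, 243, 238, 234, 231, 230, 230, 230, 237, 244, 248, 247, 260, 300, 349, 381, 388, 386, 383, 378, 375, 376, 378, 377, 375, 368, 363, 362, 362, 362, 362, 359, 357, 357, 357, 357, 357, 358, 358, 355, 353, 353, 355, 357, 357, 359, 360, 361, 362, 361, 361, 361, 360, 358, 358, 358]
R [518, 540, 550, 551, 546, 541, 538, 542, 546, 549, 547, 545, 545, 545, 544, 540, 538, 536, 524, 490, 432, 388, 375, 368, 359, 355, 354, 353, 352, 352, 352, 350, 350, 350, 348, 349, 345, 329, 289, 247, 229, 226, 226, 227, 227, 229, 232, 231, 231, 232, 235, 247, 280, 320, 347, 344, 322, 307, 303, 300, 298, 295, 292, 284, 264, 243, 256, 303, 346, 360, 359, 357, 357, 357, 358, 360, 361, 360, 359, 358, 358, 362, 374, 388, 393, 392, 390, 391, 393, 395, 396, 393, 390, 387, 384, 382, 382, 382, 383, 384, 385, 386, 387, 385, 383, 378, 374, 373, 373, 374]
orange side 13 (248, 202, 9, 4)
blue side extremes: bottom [236 205] left [220 168] right [267 192]
0 69 wrist rows root/front/inner?: [123.1, 141.1, 257.6] side BL,BR top, BLbot: [[234.0, 202.2], [265.6, 190.5], [232.4, 204.6], [217.9, 165.5]]
5 69 wrist rows root/front/inner?: [123.5, 139.1, 267.6] side BL,BR top, BLbot: [[234.4, 200.2], [266.3, 188.4], [233.1, 203.3], [217.7, 164.7]]
8 69 wrist rows root/front/inner?: [123.6, 137.7, 273.4] side BL,BR top, BLbot: [[234.6, 198.8], [266.6, 187.0], [233.4, 202.4], [217.6, 164.2]]
12 67 wrist rows root/front/inner?: [126.5, 138.7, 282.4] side BL,BR top, BLbot: [[235.0, 197.5], [267.3, 185.7], [234.1, 201.6], [217.6, 164.2]]
latch side px at rest nose [[244.9, 199.6], [254.3, 196.1]]
```

```bash
cat > fit.py <<'E'
from h import *
from scipy.optimize import least_squares
import sys
B=np.array([.501,.0875,.0938]);u=np.array([0,.866,.5]);n=np.array([0,-.5,.866]);l=np.array([-1,0,0])
def fit(root,front,BL,BR,sig=2):
    w=snapshot("wrist");s=snapshot("side")
    def P(v,x,y,z):
        xt,zt,b=v;q=np.radians(b)
        return B+l*y/1e3+u*(xt+(x-69)*np.cos(q)+z*np.sin(q))/1e3+n*(zt-(x-69)*np.sin(q)+z*np.cos(q))/1e3
    def r(v):
        e=[proj(w,P(v,55,0,5),True)[1]-root,proj(w,P(v,55,0,24),True)[1]-front]
        if BL is not None: e+=list((proj(s,P(v,-60,50,12))-BL)/sig)+list((proj(s,P(v,-60,-50,12))-BR)/sig)
        return e
    q=least_squares(r,[66,0,8]); print("xt,zt,beta",q.x.round(1),"res",np.round(q.fun,1)); v=q.x
    G=telemetry.get_obs()["tool_pos"]-[0,0,.18]-B; gx,gz=G@u*1e3,G@n*1e3
    b=np.radians(v[2]); dx,dz=gx-v[0],gz-v[1]
    print("tool grasp in cassette frame x,z:",69+dx*np.cos(b)-dz*np.sin(b),dx*np.sin(b)+dz*np.cos(b),"bay",gx,gz)
    print("foot edge in bay", v[0]-135*np.cos(b), v[1]+135*np.sin(b))
if __name__=="__main__":
    fit(143,157.5,np.array([235.5,204.]),np.array([267,191.5]))
    fit(143,157.5,None,None)
E
python3 fit.py
```

```text
xt,zt,beta [56.2  2.6 10. ] res [-0.1  0.1  0.3 -0.1  0.5  0.2]
tool grasp in cassette frame x,z: 8.406907064585935 42.59471629507112 bay 3.9418107266113998 55.05000977297995
foot edge in bay -76.7300517058141 26.019882545230125
xt,zt,beta [53.6 -1.   9.6] res [ 0. -0.]
tool grasp in cassette frame x,z: 10.684354761490392 46.99945328786784 bay 3.9445847998871924 55.061935891535676
foot edge in bay -79.52931237124021 21.572424613993363
```

The cassette slipped about 9 mm in the pads: lip tip at x≈55, foot on top of the latch, pitch 10°. At 10° the slot has plenty of room, so I'll unload and slide it up-slope along the floor.

Call:
apply_moves(moves=[[[0,0,-0.12,0,1],[0,0,-0.24,0,1],[0,0,-0.28,0,1],[0,0,-0.28,0,1]]])

```text
time: 18.7
tool_pos: [0.4985, 0.0646, 0.3257]
ee_rot: [-3.141, -0.0, 1.571]
wrist_force: [1.2, -2.8, 3.3]
width: 0.0699
finger_force: 30.0
```

Call:
apply_moves(moves=[[[0.04,0,-0.025,0,1],[0.08,0,-0.05,0,1],[0.12,0,-0.075,0,1],[0.12,0,-0.075,0,1]]])

```text
time: 19.2
tool_pos: [0.4978, 0.0703, 0.3284]
ee_rot: [-3.137, 0.001, 1.57]
wrist_force: [-0.3, -4.7, 2.2]
width: 0.0698
finger_force: 30.1
```

```bash
cat > st.py <<'E'
from h import *
w=snapshot("wrist"); o=telemetry.get_obs(); im=w["image"].astype(int); s=snapshot("side")
v=im[100:200,284:300].mean(1).sum(1).astype(int); d=np.diff(v)
print("edges",[(100+i+.5,int(d[i])) for i in range(1,98) if abs(d[i])>=18 and abs(d[i])>=abs(d[i-1]) and abs(d[i])>=abs(d[i+1])])
B=np.array([.501,.0875,.0938]);u=np.array([0,.866,.5]);n=np.array([0,-.5,.866])
print("rail edge row",proj(w,B+u*.058+n*.013,True)[1], np.round(o["tool_pos"],4),np.round(o["wrist_force"],1),o["time"])
hsv=cv2.cvtColor(s["image"],cv2.COLOR_RGB2HSV)
b=cv2.inRange(hsv,(105,130,50),(130,255,255)); b[:140]=0;b[225:]=0;b[:,:210]=0;b[:,310:]=0
c=max(cv2.findContours(b,0,2)[0],key=cv2.contourArea)[:,0]; print("side bottom",c[c[:,1].argmax()],"left",c[c[:,0].argmin()],"right",c[c[:,0].argmax()])
E
python3 st.py
```

```text
edges [(116.5, -68), (119.5, 18), (137.5, -55), (142.5, -49), (157.5, 39), (169.5, -32), (171.5, 44)]
rail edge row 137.33818141619716 [0.4978 0.0703 0.3284] [-1.2 -4.9  1.6] 19.25
side bottom [233 203] left [218 167] right [264 191]
```

```bash
python3 -c "
from fit import *
fit(142.5,157.5,np.array([232.7,202.]),np.array([264.,190.5]))"
```

```text
xt,zt,beta [64.4  1.3  7.5] res [-0.4  0.2  1.   0.1  1.2 -0. ]
tool grasp in cassette frame x,z: 10.284586892050804 47.30291578492201 bay 12.371780499296998 55.89798147596545
foot edge in bay -69.44316450760925 18.976188283283445
```

Call:
apply_moves(moves=[[[0.04,0,-0.025,0,1],[0.08,0,-0.05,0,1],[0.1,0,-0.065,0,1],[0.1,0,-0.065,0,1]]])

```text
time: 19.9
tool_pos: [0.4979, 0.0758, 0.3318]
ee_rot: [-3.138, -0.001, 1.571]
wrist_force: [-0.4, -2.4, -0.7]
width: 0.0694
finger_force: 30.1
```

```bash
python3 st.py
```

```text
edges [(127.5, -66), (146.5, -97), (157.5, 38), (171.5, 30), (172.5, 30)]
rail edge row 146.83093469512232 [0.4979 0.0759 0.3319] [-0.6 -1.9 -0.4] 19.95
side bottom [232 201] left [217 165] right [263 189]
```

Call:
apply_moves(moves=[[[0,0,0.06,0,1],[0.01,0,0.12,0,1],[0.02,0,0.18,0,1],[0.03,0,0.24,0,1],[0.03,0,0.24,0,1]]])

```text
time: 20.62
tool_pos: [0.4984, 0.0768, 0.3214]
ee_rot: [3.141, 0.0, 1.57]
wrist_force: [-1.5, -4.3, 1.2]
width: 0.0693
finger_force: 37.2
```

```bash
python3 st.py
```

```text
edges [(129.5, -56), (149.5, -81), (150.5, -81), (163.5, 31), (177.5, 19), (189.5, 23)]
rail edge row 150.01311205800653 [0.4984 0.0768 0.3213] [-2.2 -5.   2. ] 20.675
side bottom [233 203] left [217 167] right [263 191]
```

```bash
python3 -c "
from fit import *
fit(150,163.5,np.array([232.7,202.]),np.array([263.,190.5]))
w=snapshot('wrist')
for v in [(69,0,0),(70,0,0),(72,0,0),(70,0,6)]:
    xt,zt,b=v;q=np.radians(b)
    P=lambda x,y,z:B+l*y/1e3+u*(xt+(x-69)*np.cos(q)+z*np.sin(q))/1e3+n*(zt-(x-69)*np.sin(q)+z*np.cos(q))/1e3
    s=snapshot('side')
    print(v,proj(w,P(55,0,24),True)[1],[np.round(proj(s,P(*p)),1).tolist() for p in[(-60,50,24),(-60,-50,24),(-60,50,0),(55,50,24)]])
"
```

```text
xt,zt,beta [62.1 -7.  11.5] res [-0.4  0.2  1.   0.1  1.7 -0.1]
tool grasp in cassette frame x,z: 11.732928806316089 42.82864279229743 bay 14.525641172355515 46.44356843296499
foot edge in bay -70.20262260247182 20.027244276464685
(69, 0, 0) 166.4814040687339 [[234.0, 202.2], [265.6, 190.5], [232.4, 204.6], [217.9, 165.5]]
(70, 0, 0) 165.05475001780889 [[233.9, 201.9], [265.5, 190.2], [232.3, 204.3], [217.8, 165.2]]
(72, 0, 0) 162.16768324451465 [[233.6, 201.2], [265.2, 189.5], [232.0, 203.7], [217.5, 164.6]]
(70, 0, 6) 162.86844396706357 [[234.3, 199.4], [266.2, 187.7], [233.1, 202.7], [217.5, 164.2]]
```

Call:
apply_moves(moves=[[[-0.01,0,0.06,0,1],[-0.02,0,0.12,0,1],[-0.02,0,0.16,0,1],[-0.02,0,0.16,0,1]]])

```text
time: 21.58
tool_pos: [0.498, 0.0765, 0.3203]
ee_rot: [3.138, -0.002, 1.571]
wrist_force: [-10.7, -2.4, 29.5]
width: 0.0693
finger_force: 38.9
```

```bash
python3 st.py
```

```text
edges [(129.5, -54), (150.5, -83), (163.5, 31), (175.5, -20), (178.5, 24), (190.5, 21)]
rail edge row 150.32624662367564 [0.498  0.0765 0.3203] [-10.   -3.7  30.1] 21.625
side bottom [233 203] left [217 167] right [263 191]
```

Call:
apply_moves(moves=[[[-0.01,0,-0.1,0,1],[0,0,-0.16,0,0.15],[0,0,-0.16,0,0.1],[0,0,-0.3,0,0.1],[0,0,-0.8,0,0.1],[0,0,-1.6,0,0.1],[0,0,-1.8,0,0.1]]])

```text
time: 22.55
tool_pos: [0.4988, 0.0762, 0.4054]
ee_rot: [3.137, -0.001, 1.571]
wrist_force: [0.3, -0.2, -0.4]
width: 0.0842
finger_force: 0.0
```

```bash
python3 - <<'E'
from h import *
w=snapshot("wrist"); o=telemetry.get_obs(); print(o["time"],np.round(o["tool_pos"],4),np.round(o["ee_rot"],3),np.round(o["wrist_force"],1))
im=w["image"];hsv=cv2.cvtColor(im,cv2.COLOR_RGB2HSV);m=cv2.inRange(hsv,(103,110,40),(130,255,255)); 
c=max(cv2.findContours(m,0,2)[0],key=cv2.contourArea); print("blue bbox",cv2.boundingRect(c))
for r in range(int(c[:,0,1].min()),int(c[:,0,1].max()),12):
    k=np.where(m[r])[0]; print(r,k[0],k[-1],end="; ")
og=cv2.inRange(hsv,(5,150,90),(18,255,255)); og[:,:150]=0; og[:, 370:]=0; print("\norange wrist",cv2.countNonZero(og),cv2.boundingRect(og))
s=snapshot("side");hs=cv2.cvtColor(s["image"],cv2.COLOR_RGB2HSV); g=cv2.inRange(hs,(5,130,90),(18,255,255)); g[:180]=0;g[230:]=0;g[:,:220]=0;g[:,290:]=0
print("orange side",cv2.countNonZero(g),cv2.boundingRect(g))
B=np.array([.501,.0875,.0938]);u=np.array([0,.866,.5]);n=np.array([0,-.5,.866]);l=np.array([-1,0,0])
for xt,b in [(69,0),(71,0),(70,6.4),(70,9)]:
    q=np.radians(b); P=lambda x,y,z:B+l*y/1e3+u*(xt+(x-69)*np.cos(q)+z*np.sin(q))/1e3+n*(-(x-69)*np.sin(q)+z*np.cos(q))/1e3
    print(xt,b,"wrist",[np.round(proj(w,P(*p),True),1).tolist() for p in[(55,50,24),(55,-50,24),(-60,50,24),(-60,-50,24),(0,35,52),(0,-35,52)]],"side",[np.round(proj(s,P(*p)),1).tolist() for p in[(-60,50,24),(-60,-50,24)]])
for nm,X in(("nose rest",(-62,14.5)),("noseback",(-74,20))): print(nm,np.round(proj(w,B+u*X[0]/1e3+n*X[1]/1e3,True),1),np.round(proj(s,B+u*X[0]/1e3+n*X[1]/1e3),1))
bm=cv2.inRange(hs,(105,130,50),(130,255,255)); bm[:140]=0;bm[225:]=0;bm[:,:210]=0;bm[:,310:]=0
c=max(cv2.findContours(bm,0,2)[0],key=cv2.contourArea); print("side hull",cv2.approxPolyDP(cv2.convexHull(c),2,True)[:,0].tolist())
E
```

```text
22.6 [0.4987 0.0762 0.4053] [ 3.138e+00 -1.000e-03  1.571e+00] [-0.1 -0.9 -0.6]
blue bbox (200, 139, 119, 96)
139 283 283; 151 200 318; 163 202 316; 175 205 315; 187 207 313; 199 209 312; 211 212 310; 223 214 308; 
orange wrist 205 (249, 236, 26, 8)
orange side 70 (245, 196, 12, 9)
69 0 wrist [[202.0, 150.0], [322.2, 150.0], [216.3, 235.1], [307.1, 234.9], [222.5, 219.1], [301.6, 219.0]] side [[234.0, 202.2], [265.6, 190.5]]
71 0 wrist [[201.7, 148.1], [322.5, 148.0], [216.1, 234.0], [307.3, 233.8], [222.3, 217.7], [301.9, 217.5]] side [[233.7, 201.5], [265.3, 189.8]]
70 6.4 wrist [[201.2, 147.3], [323.0, 147.3], [214.6, 243.1], [308.9, 242.9], [221.0, 220.2], [303.3, 220.0]] side [[234.3, 199.2], [266.3, 187.5]]
70 9 wrist [[200.9, 146.5], [323.3, 146.5], [213.9, 246.4], [309.7, 246.2], [220.4, 220.6], [304.0, 220.4]] side [[234.5, 198.0], [266.6, 186.2]]
nose rest [261.7 229.7] [249.6 197.9]
noseback [261.7 240. ] [251.7 201.1]
side hull [[247, 156], [264, 190], [243, 201], [233, 203], [217, 167]]
```

The cassette's lower edge is at row 235, where the seated flat pose predicts it (243 or more if unclicked), with the orange latch just over its end. Filter locked. Now to the knob, aligned to the off position.

Call:
apply_moves(moves=[[[-0.05,0.4,0,-1,0.6],[-0.1,1,0,-2,0.6],[-0.2,1.6,0,-3,0.6],[-0.31,2.2,0,-4,0.6],[-0.31,2.45,0,-5,0.6],[-0.31,2.45,0,-6,0.6],[-0.31,2.45,0,-6.34,0.6],[-0.31,2.45,0,-6.34,0.6]]])

```text
time: 23.65
tool_pos: [0.6209, 0.0605, 0.4003]
ee_rot: [-3.14, -0.004, 2.676]
wrist_force: [0.3, -0.4, 0.5]
width: 0.0375
finger_force: 0.0
```

```bash
python3 - <<'E'
from h import *
o=telemetry.get_obs(); print(o["time"],np.round(o["tool_pos"],4),np.round(o["ee_rot"],3),o["width"])
w=snapshot("wrist");t=snapshot("top");s=snapshot("side")
g=np.array([.6213,.0615,.1273]);u=np.array([0,.866,.5]);n=np.array([0,-.5,.866]);l=np.array([-1,0,0])
im=w["image"]; m=(im.max(2)<70).astype(np.uint8)*255
f=np.radians(60)
for c in (60,40,20,0):
    b=u*np.cos(np.radians(c))+l*np.sin(np.radians(c))
    p=[im[tuple(np.round(proj(w,g+b*r/1e3+n*.005,True)).astype(int)[::-1])].sum() for r in(4,8,12,16,20)]
    q=[im[tuple(np.round(proj(w,g+b*.0235+n*z/1e3,True)).astype(int)[::-1])].sum() for z in(3,0,-4,-8)]
    print(c,p,q)
# cassette latch from top
hs=cv2.cvtColor(t["image"],cv2.COLOR_RGB2HSV); print("orange top",cv2.boundingRect(cv2.inRange(hs[180:215,235:260],(5,130,90),(18,255,255))))
E
```

```text
23.65 [0.6209 0.0605 0.4003] [-3.14  -0.004  2.676] 0.03750904984291513
60 [np.uint64(494), np.uint64(483), np.uint64(375), np.uint64(444), np.uint64(411)] [np.uint64(321), np.uint64(355), np.uint64(342), np.uint64(343)]
40 [np.uint64(568), np.uint64(470), np.uint64(222), np.uint64(79), np.uint64(71)] [np.uint64(64), np.uint64(59), np.uint64(67), np.uint64(64)]
20 [np.uint64(387), np.uint64(155), np.uint64(89), np.uint64(82), np.uint64(84)] [np.uint64(72), np.uint64(87), np.uint64(96), np.uint64(82)]
0 [np.uint64(186), np.uint64(103), np.uint64(77), np.uint64(72), np.uint64(97)] [np.uint64(102), np.uint64(108), np.uint64(95), np.uint64(105)]
orange top (0, 0, 0, 0)
```

The white line lies along the off direction (φ=60). Descending and gripping.

Call:
apply_moves(moves=[[[0,0,0.6,0,0.6],[0,0,1.2,0,0.6],[0,0,1.64,0,0.6],[0,0,1.64,0,0.6],[0,0,1.64,0,1],[0,0,1.64,0,1],[0,0,1.64,0,1],[0,0,1.64,0,1],[0,0,1.64,0,1]]])

```text
time: 24.92
tool_pos: [0.6217, 0.0621, 0.3224]
ee_rot: [3.135, 0.003, 2.678]
wrist_force: [3.5, 5.0, -0.7]
width: 0.0159
finger_force: 26.7
```

Call:
apply_moves(moves=[[[0,0,0,0.8,1],[0,0,0,1.6,1],[0,0,0,2.4,1],[0,0,0,3.2,1],[0,0,0,4,1],[0,0,0,4.8,1],[0,0,0,5.6,1],[0,0,0,6.4,1],[0,0,0,6.4,1]]])

```text
time: 26.05
tool_pos: [0.6205, 0.0597, 0.3232]
ee_rot: [3.141, 0.002, 1.561]
wrist_force: [-5.0, -3.3, 5.3]
width: 0.0117
finger_force: 30.0
```

Call:
apply_moves(moves=[[[0,0,0,0.8,1],[0,0,0,1.6,1],[0,0,0,2.25,1],[0,0,0,2.25,1],[0,0,0,2.25,1]]])

```text
time: 26.68
tool_pos: [0.6196, 0.0598, 0.3236]
ee_rot: [-3.139, 0.003, 1.17]
wrist_force: [-7.6, -3.8, 10.3]
width: 0.012
finger_force: 32.4
```

```bash
cat > kn.py <<'E'
from h import *
o=telemetry.get_obs(); print(o["time"],np.round(o["tool_pos"],4),np.round(o["ee_rot"],3),o["width"],np.round(o["wrist_force"],1),np.round(o["wrist_torque"],2))
w=snapshot("wrist")
g=np.array([.6213,.0615,.1273]);u=np.array([0,.866,.5]);n=np.array([0,-.5,.866]);l=np.array([-1,0,0]); im=cv2.GaussianBlur(w["image"],(3,3),0)
for c in range(60,-70,-10):
    b=u*np.cos(np.radians(c))+l*np.sin(np.radians(c)); k=lambda P:int(im[tuple(np.round(proj(w,P,True)).astype(int)[::-1])].sum())
    print(c,sum(k(g+b*r/1e3+n*.005) for r in(8,12,16,20))//4, sum(k(g+b*.0235+n*z/1e3) for z in(0,-4,-8))//3)
E
python3 kn.py
```

```text
26.675 [0.6196 0.0598 0.3236] [-3.139e+00  3.000e-03  1.170e+00] 0.011951086773318718 [-7.6 -3.8 10.3] [-0.55  2.03  0.26]
60 194 301
50 196 210
40 182 79
30 173 69
20 151 68
10 112 67
0 112 54
-10 278 76
-20 376 356
-30 88 67
-40 89 93
-50 194 94
-60 300 180
```

White line reads at φ=−20, which is four clicks. Releasing and lifting.

Call:
apply_moves(moves=[[[0,0,0,0,0.75],[0,0,0,0,0.65],[0,0,0,0,0.6],[0,0,-0.4,0,0.6],[0,0,-1.2,0,0.6],[0,0,-1.8,0,0.6],[0,0,-1.8,0,0.6],[0,0,-1.8,0,0.6]]])

```text
time: 27.72
tool_pos: [0.6209, 0.0606, 0.4092]
ee_rot: [-3.139, 0.001, 1.168]
wrist_force: [0.1, -0.3, -0.1]
width: 0.0377
finger_force: 0.0
```

```bash
python3 kn.py; python3 - <<'E'
from h import *
s=snapshot("side");hs=cv2.cvtColor(s["image"],cv2.COLOR_RGB2HSV)
bm=cv2.inRange(hs,(105,130,50),(130,255,255)); bm[:140]=0;bm[225:]=0;bm[:,:210]=0;bm[:,310:]=0
c=max(cv2.findContours(bm,0,2)[0],key=cv2.contourArea); print("side hull",cv2.approxPolyDP(cv2.convexHull(c),2,True)[:,0].tolist())
g=cv2.inRange(hs,(5,130,90),(18,255,255)); g[:180]=0;g[230:]=0;g[:,:220]=0;g[:,290:]=0; print("orange",cv2.boundingRect(g))
E
```

```text
27.725 [0.6209 0.0606 0.4092] [-3.139e+00  1.000e-03  1.168e+00] 0.03768368086748196 [ 0.1 -0.3 -0.1] [-0.03  0.12  0.01]
60 228 230
50 178 111
40 75 64
30 61 65
20 63 63
10 73 64
0 133 53
-10 263 117
-20 286 300
-30 111 69
-40 70 85
-50 86 68
-60 172 88
side hull [[247, 156], [263, 191], [233, 203], [217, 167]]
orange (246, 196, 11, 9)
```

```bash
python3 - <<'E'
from h import *
from bench import ticket
a=cv2.cvtColor(cv2.imread("pics/side0.png"),cv2.COLOR_BGR2HSV); g=cv2.inRange(a,(5,130,90),(18,255,255)); g[:180]=0;g[230:]=0;g[:,:220]=0;g[:,290:]=0; print("orange at start",cv2.boundingRect(g))
t0=cv2.imread("pics/top0.png");t=snapshot("top")["image"][:,:,::-1]
d=cv2.absdiff(t0,t).max(2); print("changed px mat:",[(n,int((d[y0:y1,x0:x1]>60).sum())) for n,(x0,x1,y0,y1) in dict(rose=(260,274,198,214),tape=(274,294,228,246),mint=(341,356,161,177),gauge=(286,345,138,154),pink=(358,402,174,220)).items()])
E
```

```text
orange at start (246, 197, 11, 8)
changed px mat: [('rose', 0), ('tape', 0), ('mint', 0), ('gauge', 0), ('pink', 0)]
```

The latch is back at its rest position over the foot and the bystanders on the mat haven't moved. Handing in.

```bash
python3 -c "
from bench import ticket
print(ticket.close_job())"
```

```text
the job is handed in; nothing more can be done
None
```

I turned the selector to off, seated the blue cassette with the latch over its foot, then turned the selector up four clicks and let go; the job is handed in at about 28 s, with no verdict returned.

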